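Take a blind bore's depth with a gauge rod and set the pointer to it

TASK

Take the gauge rod with the black handle out of its wooden stand and push it into the slanted bore of the steel block until it is fully home on the bottom, and let go of it. Then slide the yellow pointer out by its black fin until its needle is level with the red ring on the rod, let go, and leave the rod at the bottom. Leave the tape measure and the red bottle where they are.

Things in the scene. Friction and masses are not known exactly. Their poses are not given: they have to be found in the camera images.
- rod_grip (a point): Gauge rod, 200 mm long, 160 g, standing upright and loose in the stand at the start. Round black handle, 24 mm diameter and 60 mm long, at its top; the point is on the axis at the handle's middle, 170 mm above the rod's lower tip. Its own z runs from tip to handle. Below the handle is a steel shaft of 14 mm diameter, 140 mm long, with a tapered tip.
- rod_ring (a point): The red ring round the rod's shaft, 5 mm tall; the point is on the rod's axis at the ring's middle, 115 mm from the tip and 55 mm below the handle's middle. Own z as for rod_grip.
- stand_mouth (a point): Fixed wooden block, 70 x 70 x 60 mm, that holds the rod in an upright blind hole of 17 mm diameter, 50 mm deep; the point is the centre of the hole's mouth, on the block's top, 60 mm above the table.
- depth_jig: Fixed jig: grey base plate, 150 x 190 x 12 mm, carrying the slanted steel block (58 x 58 mm, 100 mm long) with the bore and, beside it, the aluminium housing of the pointer. Origin on the table straight below the bore's mouth; z up; x from the robot's side to the far side; the plate reaches 50 mm to +y, 140 mm to -y, 50 mm to -x and 100 mm to +x of it.
- bore_mouth (a point): Centre of the bore's mouth, 125 mm above the table, in the block. Bore 18 mm wide, 3 mm chamfer, blind: solid bottom at a depth of 45 to 85 mm that varies and cannot be seen from outside. Own z runs out of the bore along its axis, 30 degrees from vertical, leaning to the jig's -x (the robot's side); own y is level, from the pointer towards the bore; own x leads away from the robot and up.
- pointer_tip (a point): Tip of the yellow pointer's needle (3 mm thick), 28 mm beside the bore's axis on its -y side. Axes parallel to bore_mouth's; it moves along their z. It is level with the ring when both have the same place along that z.
- pointer_fin (a point): Middle of the upright part of the pointer's black grip fin, 95 mm from the bore's axis on the -y side, 30 mm above the needle along z. Axes parallel to bore_mouth's. The fin is 12 mm thick along its x, 24 mm wide along its y, and stands from 5 to 47 mm above the needle along its z; clear all round above the yellow head, which fills up to 6 mm above the needle.
- pointer (a joint): How far the pointer is slid out along the bore's z direction, in m: 0 (fully in, needle 10 mm above the mouth's plane) to 0.08. It starts near fully in, slides with about 3 N of friction and stays where it is left.
- tape_measure: Yellow tape measure, 36 x 80 x 62 mm, a loose bystander; origin under its centre.
- threadlock_bottle: Red bottle, 24 x 36 x 92 mm, a loose upright bystander; origin under its centre.
Not all that is in view belongs to the job. Leave any blue look-alike of the part that bears rod_grip alone.

How it is judged (in metres and radians):
On the way, in this order (a step that is already met when the one before it is completed fails the run):
1. the rod stands in the bore with its tip on the bottom (distance between rod_tip and bore_floor_mark below 0.005 m), for 0.2 s.
2. the needle is level with the red ring while the rod is at the bottom (distance between rod_tip and bore_floor_mark below 0.005 m and z of rod_ring in the frame of pointer_tip between -0.005 and 0.005 m), for 0.2 s.
At the end, for the whole second after the job is handed in: The rod rests in the bore with its tip on the bottom (within 5 mm of the bottom's centre), the needle is within 5 mm of the middle of the red ring measured along the bore's direction, and both are at rest (all of step 2 and linear speed of rod below 0.02 m/s and velocity of joint pointer between -0.01 and 0.01 m/s); the robot touches nothing.
It fails at once if the tape measure is moved by more than 30 mm (distance of tape_measure from where it was at the start of the episode above 0.03 m).
It fails at once if the red bottle is moved by more than 30 mm (distance of threadlock_bottle from where it was at the start of the episode above 0.03 m).
It also fails if it takes over 58 s, if anything falls off the work surface, if the arm or the gripper's body presses on something with over 40 N, if the wrist force passes 120 N, or if a joint passes its speed limit or range.

ROBOT

A 6-joint arm with a two-finger parallel gripper is mounted at the origin on a cart in front of the work surface, level with it; the furniture and walls round the work are solid. World frame = base frame: x ahead of the robot, y to its left, z up, the work surface at z = 0. Lengths are in mm, angles in rad, forces in N, time in s.
With the tool pointing down it reaches from about 300 to 775 mm from the base axis. Payload 14.6 kg.
Tool frame: the origin (TCP) lies midway between the tips of the shut fingers; the grasp point (between the pads) lies 19 mm behind it; z points along the fingers, y is the line along which they close (so a half turn about z gives the same grasp; the last joint's range is limited). The gripper opens to 85 mm and grips with 20 to 120 N. Pads are 22 mm wide; open, the fingers measure 114 mm over their backs; the gripper's body (76 mm by 85 mm) begins 54 mm behind the grasp point. The pads swing forward as they close: fully open they stand 13 mm farther back than shut.
Start: joints at [1.136, 0.3, 1.521, -0, 1.321, -0.067], TCP at [197.757, 513.207, 231.281] pointing down, gripper open.
Joint ranges: [-3.03, 3.03], [-0.79, 2.21], [0.23, 2.52], [-1.04, 4.18], [0, 3.07], [-2.55, 2.55]. Speed limits (rad/s): [2.22, 2.22, 2.57, 3.14, 3.14, 3.14].

INTERFACE

Orientations are given as a rotation vector (axis times angle).
In Python, from bench import robot, cams gives the robot as it stands.
- The arm moves only by the shell command python3 -m jog 'ROWS' [OPENING] [FORCE]. ROWS is JSON, a list of rows, each a list of 2 entries, a list of its own where there are three numbers: the shift along the tool's x, y, z in units of 50 mm (1.0 is 50 mm), then the turn about the tool's z in degrees. A call has 1 to 12 rows; each row shifts and turns the commanded pose from where the row before left it, along the tool's axes as they then stand; what a row does not reach is not made up. A row lasts 1/8 s, in which the tool goes at most 62.5 mm and 10.7 degrees, less where a joint would pass 70% of its speed; a pose out of reach is approached as far as the arm can. A call is refused whole if a number of a shift passes 1 or a number of a turn 10.7, either way. A call with a gripper value outside its range is refused whole. OPENING is the finger opening in mm, from 0 to 85.4, set as the call begins (- or left out, the last holds). The fingers move at their own pace and stop on an object; FORCE is the grip in N (left out, the last holds). Time passes only in rows, so rows that do not move let the fingers close. It gives the time, the measured TCP pose, the force, the opening and the grip force at its end, in the units of the state.
- robot.sense(): the state, without advancing time (a new reading comes with each control period).
- cams.get_image(name): name is "scene" or "side" or "wrist"; returns (picture, depth): 400x640x3 uint8, red, green, blue; 400x640 float32, mm along the optical axis (not along the pixel's ray), 0 where there is no reading.
- cams.camera_model(name): a dict with "mtx" (3x3 intrinsics, pixels), "k1" (the pictures are not rectified: a ray, as slopes to the right and down, at radius r is drawn at 1 + k1 r^2 times it, then the intrinsics apply), "R" (3x3) and "t" (3): a world point X has camera coordinates R X + t; the wrist camera has in their place "tool_from_camera" (4x4, takes a point from camera to tool coordinates, whose origin is the TCP and whose axes are the flange's). Camera axes: x right, y down, z forward; pixel columns grow to the right and rows downward; lengths in mm; the calibration is good to about 2 mm. A picture is of the moment at which its call begins: read the wrist's pose just before it. camera_model takes no time and is no camera call.
- robot.job_done(): hands the job in; it is judged then, once.
The state is a dict: "time_s": time; "joint_pos": joint angles; "dq": joint speeds; "effort": joint torques, N m; "ee_pos": TCP position; "ee_rot": TCP orientation; "ft_force": force on the tool from outside, world axes, zero at the start; "torque": the same for the moment, N m; "opening": finger opening in mm; "grip_force": force on a finger pad.
Only numpy, scipy, OpenCV 4.12 (cv2) and the standard library are available. Lean on these libraries where they do the work, as an engineer would, in place of code of your own. Each camera call takes 0.05 s, during which the arm holds its last target. There are 200 camera calls.

## Working session

There is one attempt and no reset: what is moved stays moved. The work goes in short steps, Python scripts to look and compute and a shell command to move; the robot and the scene stay as the last step left them, time stands still between calls to the robot, and variables do not carry over. Pictures are saved under pics/ and viewed, at most 10 in all, crops included, and the job is handed in when it is done.

```bash
mkdir -p pics; cat > h.py <<'E'
import numpy as np, cv2
from scipy.spatial.transform import Rotation as Ro
from bench import robot, cams
def grab(n):
    s=robot.sense(); im,d=cams.get_image(n); np.savez('/tmp/%s.npz'%n,im=im,d=d,p=s['ee_pos'],r=s['ee_rot'])
    return im,d
def pose(n,p=None,r=None):
    m=cams.camera_model(n)
    if n!='wrist': return m,np.array(m['R']),np.array(m['t'])
    z=np.load('/tmp/wrist.npz'); T=np.array(m['tool_from_camera']); Rt=Ro.from_rotvec(z['r']).as_matrix()
    Rw=Rt@T[:3,:3]; c=Rt@T[:3,3]+z['p']; return m,Rw.T,-Rw.T@c
def ray(n,u,v):
    m,R,t=pose(n); K=np.array(m['mtx']); k=m['k1']
    D=np.array([k,0,0,0,0.])
    x=cv2.undistortPoints(np.array([[[u,v]]],float),K,D).ravel()
    return -R.T@t, R.T@np.array([x[0],x[1],1.])
def px(n,u,v,w=1):   # world point from depth (median window)
    d=np.load('/tmp/%s.npz'%n)['d'][v-w:v+w+1,u-w:u+w+1]; d=d[d>0]
    c,r=ray(n,u,v); return c+r*np.median(d)
def onz(n,u,v,z):
    c,r=ray(n,u,v); return c+r*(z-c[2])/r[2]
def proj(n,X):
    m,R,t=pose(n); return cv2.projectPoints(np.array(X,float).reshape(-1,1,3),cv2.Rodrigues(R)[0],t,np.array(m['mtx']),np.array([m['k1'],0,0,0,0.]))[0].reshape(-1,2)
def save(im,f,box=None,s=1):
    if box: im=im[box[1]:box[3],box[0]:box[2]]
    cv2.imwrite('pics/'+f,cv2.resize(im[:,:,::-1],None,fx=s,fy=s,interpolation=cv2.INTER_CUBIC))
E
python3 - <<'E'
from h import *
for n in ['scene','side']:
    im,d=grab(n); save(im,n+'1.png'); m,R,t=pose(n); print(n,-R.T@t,R[2],m['k1'],m['mtx'])
s=robot.sense(); print(s)
print(Ro.from_rotvec(s['ee_rot']).as_matrix().round(3))
E
```

```text
scene [-162.32990376 -863.10759542  762.70800805] [ 0.60991128  0.63011074 -0.48059202] -0.01636534396539192 [[453.54087788   0.         313.66243959]
 [  0.         453.54087788 197.97149443]
 [  0.           0.           1.        ]]
side [ 481.53970485 -910.0609868   464.21033232] [ 0.15287953  0.92661732 -0.34352321] 0.012821562753937385 [[374.38130581   0.         312.44119105]
 [  0.         374.38130581 203.87143114]
 [  0.           0.           1.        ]]
{'time_s': 0.1, 'joint_pos': array([ 1.13642570e+00,  3.00416506e-01,  1.52152453e+00,  2.49502989e-05,
        1.32069171e+00, -6.65991013e-02]), 'dq': array([-0.00105366, -0.00268096, -0.00285469, -0.00051752, -0.00074088,
       -0.00062358]), 'effort': array([ 3.29352893e-03, -5.44372594e+01, -3.62372482e+01,  3.36223286e-05,
        3.02707216e-03, -3.65166363e-05]), 'ee_pos': array([197.65384587, 513.03317317, 230.7751821 ]), 'ee_rot': array([-5.74402040e-01, -3.08834864e+00,  1.57323057e-03]), 'ft_force': array([0.92488631, 0.03662318, 0.05196738]), 'torque': array([-0.01468738,  0.05346909, -0.02245673]), 'grip_force': 0.0, 'opening': 85.32563692892874}
[[-0.933  0.36  -0.   ]
 [ 0.36   0.933 -0.001]
 [ 0.    -0.001 -1.   ]]
```

View pics/scene1.png

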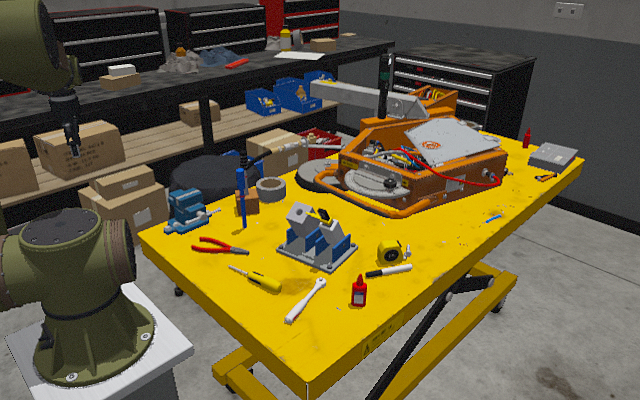

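View pics/side1.png

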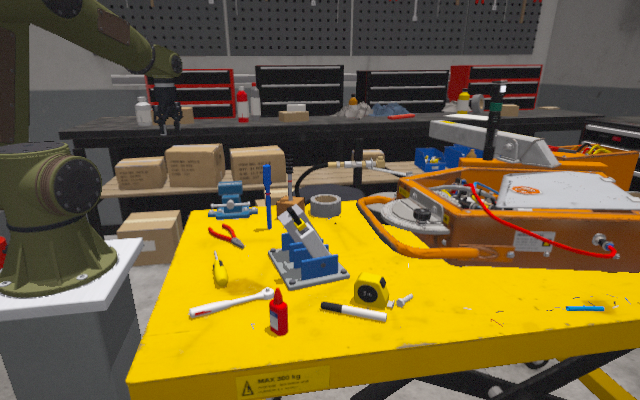

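```bash
python3 - <<'E'
from h import *
a=np.load('/tmp/scene.npz')['im']; b=np.load('/tmp/side.npz')['im']
A=cv2.resize(a[135:275,220:365],None,fx=4,fy=4,interpolation=cv2.INTER_CUBIC)[:, :400*2]
save(a,'c1.png',(220,130,370,280),4)
save(b,'c2.png',(240,145,360,295),4)
E
```

```text
(no output)
```

View pics/c1.png

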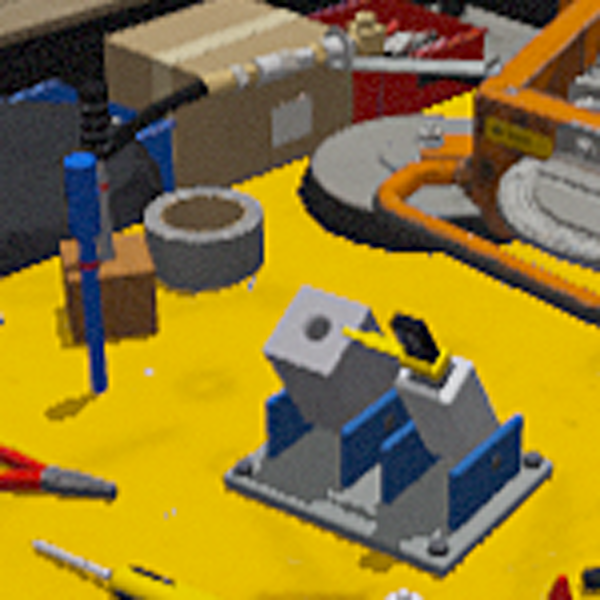

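View pics/c2.png

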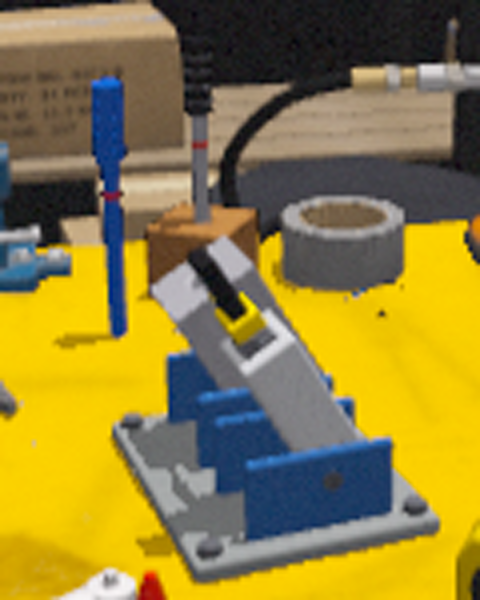

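```bash
python3 - <<'E'
from h import *
S=lambda x,y:(220+x/4,130+y/4); D=lambda x,y:(240+x/4,145+y/4)
print('bore',onz('scene',*S(318,327),125))
print('plate scene L,F,R',[onz('scene',*S(*p),12).round(1) for p in [(228,478),(443,570),(548,465)]])
print('plate side L,F,R',[onz('side',*D(*p),12).round(1) for p in [(115,430),(195,575),(437,522)]])
print('stand top side',[onz('side',*D(*p),60).round(1) for p in [(203,218),(150,222),(208,240),(257,212)]])
print('stand top scene',[onz('scene',*S(*p),60).round(1) for p in [(62,242),(85,268),(156,258)]])
def tri(p,q):
    c1,r1=ray('scene',*p);c2,r2=ray('side',*q); A=np.c_[r1,-r2]; s=np.linalg.lstsq(A,c2-c1,rcond=None)[0]
    a,b=c1+s[0]*r1,c2+s[1]*r2; return ((a+b)/2).round(1),np.linalg.norm(a-b).round(1)
print('ring',tri(S(104,187),D(199,146)))
print('handletop',tri(S(93,90),D(197,38)))
print('blue top',tri(S(80,160),D(107,84)),'blue tip',tri(S(99,388),D(120,335)))
for n,p in [('scene',S(93,120)),('side',D(198,80)),('scene',S(104,187)),('side',D(199,170))]:
    print(n,px(n,round(p[0]),round(p[1])).round(1))
print('fin top',tri(S(398,322),D(200,257)), 'needle', px('scene',*[round(v) for v in S(349,332)],0))
E
```

```text
bore [563.508608   -56.73841457 125.        ]
plate scene L,F,R [array([502.4, -25.7,  12. ]), array([ 536.9, -205.6,   12. ]), array([ 678.5, -174.1,   12. ])]
plate side L,F,R [array([510.5, -32.4,  12. ]), array([ 543.7, -210.1,   12. ]), array([ 686.9, -179.7,   12. ])]
stand top side [array([598.9, 233.8,  60. ]), array([555.7, 232. ,  60. ]), array([597. , 181.7,  60. ]), array([644.2, 240.5,  60. ])]
stand top scene [array([578.9, 276.5,  60. ]), array([565.8, 226.3,  60. ]), array([617.6, 199.7,  60. ])]
ring (array([597.2, 235.6, 119.8]), np.float64(1.5))
handletop (array([597.7, 239.9, 204.9]), np.float64(5.0))
blue top (array([523.6, 157.1, 194.1]), np.float64(1.0)) blue tip (array([524.2, 159.3,  -5.6]), np.float64(0.6))
scene [586.7 229.8 183.1]
side [598.5 223.9 177.5]
scene [594.2 231.7 120.4]
side [596.9 227.8 101.2]
fin top (array([ 557.6, -141.3,  168.5]), np.float64(2.9)) needle [559.62589767 -91.27601044 137.24504567]
```

```bash
python3 -m jog '[[[0,0,-0.5],-8.1],[[0,0,-0.5],-8.1],[[0,0,-0.5],-8.1],[[0,0,-0.5],-8.1],[[-0.85,-0.87,0],0],[[-0.85,-0.87,0],0],[[-0.85,-0.87,0],0],[[-0.85,-0.87,0],0]]' 85
python3 - <<'E'
from h import *
print(np.array(cams.camera_model('wrist')['tool_from_camera']).round(3).tolist())
s=robot.sense();print(Ro.from_rotvec(s['ee_rot']).as_matrix().round(3))
E
```

```text
time_s: 1.1
ee_pos: [400.0, 374.6, 331.1]
ee_rot: [0.31, -3.126, 0.0]
ft_force: [0.2, 1.2, 0.2]
opening: 84.7
grip_force: 0.0
[[-0.002, -0.954, -0.301, 76.476], [1.0, -0.002, -0.0, -0.044], [-0.0, -0.301, 0.954, -143.876], [0.0, 0.0, 0.0, 1.0]]
[[-0.98  -0.197 -0.   ]
 [-0.197  0.98  -0.   ]
 [ 0.    -0.    -1.   ]]
```

```bash
python3 -m jog '[[[-0.04,-0.81,0],0],[[-0.04,-0.81,0],0],[[-0.04,-0.81,0],0],[[-0.04,-0.81,0],0],[[-0.04,-0.81,0],0],[[-0.04,-0.81,0],0],[[-0.04,-0.81,0],0],[[-0.04,-0.81,0],0],[[-0.04,-0.81,0],0],[[-0.04,-0.81,0],0],[[-0.04,-0.81,0],0],[[0,0,0],0]]' 85
python3 - <<'E'
from h import *
im,d=grab('wrist'); save(im,'w1.png'); print(proj('wrist',[[562,-59,125]]))
E
```

```text
time_s: 2.6
ee_pos: [507.8, -58.5, 330.6]
ee_rot: [0.305, -3.125, -0.0]
ft_force: [0.5, 0.1, -0.1]
opening: 85.0
grip_force: 0.0
[[310.13168968 215.96733047]]
```

View pics/w1.png

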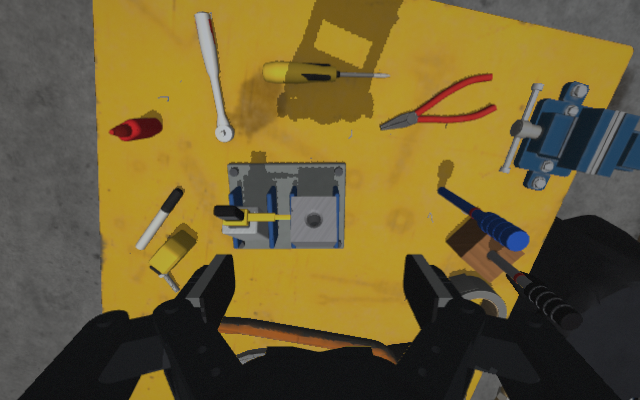

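```bash
python3 - <<'E'
from h import *
p=onz('wrist',314,219,125); print('bore',p, px('wrist',314,212,1))
print('needle tip',onz('wrist',291,217,134), 'fin top',px('wrist',230,210))
print('plate',[onz('wrist',*q,12).round(1) for q in [(229,164),(345,162),(344,249),(231,249)]])
print('rod handle top',onz('wrist',567,317,210),px('wrist',567,317))
im=np.load('/tmp/wrist.npz')['im']
save(im,'w2.png',(200,150,360,260),5)
E
```

```text
bore [565.10439374 -53.40584346 125.        ] [557.96689537 -54.85480478 118.85606212]
needle tip [564.55348423 -82.39039078 134.        ] fin top [ 551.95572271 -146.47403338  178.48692112]
plate [array([ 541.9, -197.1,   12. ]), array([503.4, -16.7,  12. ]), array([652.7,  14.8,  12. ]), array([ 690.3, -178.5,   12. ])]
rod handle top [591.39854695 229.68122437 210.        ] [590.9704474  228.86224292 210.71494079]
```

View pics/w2.png

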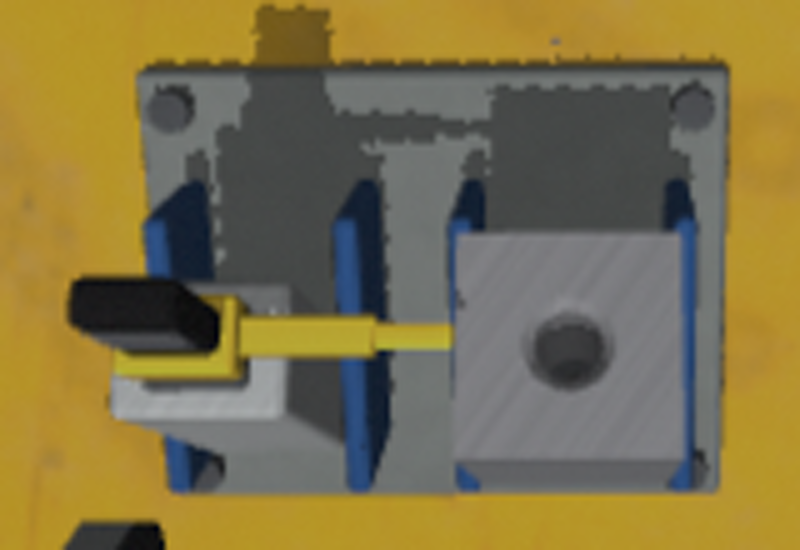

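```bash
python3 -m jog '[[[-0.41,0.77,0],0],[[-0.41,0.77,0],0],[[-0.41,0.77,0],0],[[-0.41,0.77,0],0],[[-0.41,0.77,0],0],[[-0.41,0.77,0],0],[[-0.41,0.77,0],0],[[0,0,0],0]]' 85
python3 - <<'E'
from h import *
im,d=grab('wrist'); save(im,'w3.png',(220,100,420,250),4); print(proj('wrist',[[595,234,210],[595,234,60],[595,234,125]]))
E
```

```text
time_s: 3.65
ee_pos: [594.8, 239.4, 330.2]
ee_rot: [0.316, -3.124, 0.0]
ft_force: [-0.1, -0.3, 0.6]
opening: 85.5
grip_force: 0.0
[[313.09148569 193.65521171]
 [314.94547738 164.76841856]
 [314.32526516 174.43314197]]
```

View pics/w3.png

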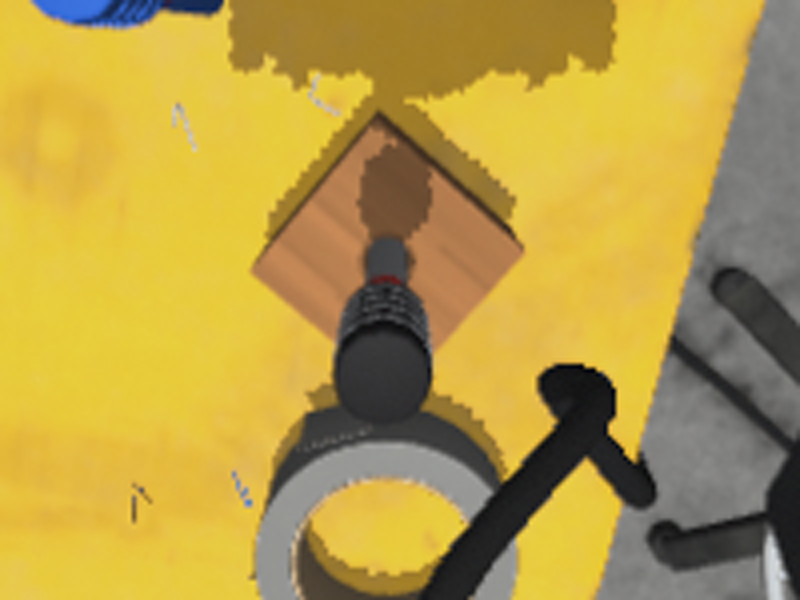

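```bash
python3 -m jog '[[[0.03,-0.06,0.5],0],[[0,0,0.5],0],[[0,0,0.5],0],[[0,0,0.5],0],[[0,0,0.5],0],[[0,0,0.5],0],[[0,0,0.4],0],[[0,0,0],0]]' 85; python3 -m jog '[[[0,0,0],0],[[0,0,0],0],[[0,0,0],0],[[0,0,0],0],[[0,0,0],0]]' 10 30
```

```text
time_s: 4.7
ee_pos: [593.7, 232.0, 160.3]
ee_rot: [0.309, -3.124, 0.001]
ft_force: [0.2, 0.7, -0.3]
opening: 85.2
grip_force: 0.0
time_s: 5.32
ee_pos: [594.7, 233.0, 161.8]
ee_rot: [-0.31, 3.125, 0.001]
ft_force: [-0.6, 1.8, 5.2]
opening: 23.8
grip_force: 29.3
```

```bash
python3 -m jog '[[[0,0,0],0],[[0,0,-0.3],0],[[0,0,-0.5],0],[[0,0,-0.5],0],[[0,0,-0.5],0],[[0,0,-0.5],0],[[0,0,-0.5],0],[[0,0,-0.5],0],[[0,0,-0.3],0],[[0,0,0],0]]' 10 60; python3 -m jog '[[[0.1,-0.3,0],0],[[0.2,-0.6,0],0],[[0.2,-0.7,0],0],[[0.2,-0.7,0],0],[[0.2,-0.7,0],0],[[0.2,-0.7,0],0],[[0.2,-0.7,0],0],[[0.2,-0.6,0],0],[[0.12,-0.4,0],0],[[0.1,-0.15,0],0],[[0,0,0],0],[[0,0,0],0]]' 10 60
python3 - <<'E'
from h import *
im,d=grab('wrist'); z=np.load('/tmp/wrist.npz'); print(z['p'],proj('wrist',[[564.5,-55,125]]),robot.sense()['ee_pos'])
save(im,'w4.png',(220,100,420,300),3)
E
```

```text
time_s: 6.58
ee_pos: [594.7, 232.6, 342.1]
ee_rot: [-0.31, 3.125, 0.0]
ft_force: [0.4, 0.3, -2.7]
opening: 23.0
grip_force: 58.9
time_s: 8.07
ee_pos: [564.8, -55.5, 341.2]
ee_rot: [0.311, -3.126, -0.0]
ft_force: [-0.4, 0.0, -1.6]
opening: 22.4
grip_force: 58.9
[564.82314698 -55.50152959 341.21791032] [[319.12526528 172.80169077]] [564.85538243 -55.46559903 341.24291158]
```

View pics/w4.png

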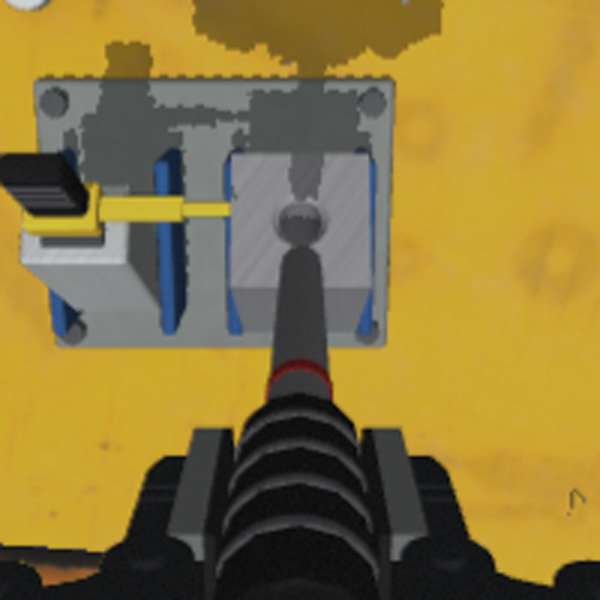

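```bash
python3 - <<'E'
from h import *
p=np.load('/tmp/wrist.npz')['p']
b=onz('wrist',320,174.3,125); print(b)
print('expected tip at TCP axis',proj('wrist',[[p[0],p[1],189.5],[p[0],p[1],125]]))
t=onz('wrist',320,183.3,189.5); print('tip seen',t)
Rt=Ro.from_rotvec(robot.sense()['ee_rot']).as_matrix(); print((Rt.T@(b-t)).round(1),(Rt.T@(b-p)).round(1))
E
```

```text
[566.15824873 -53.55161634 125.        ]
expected tip at TCP axis [[318.71893091 185.90689365]
 [318.68146831 172.97381271]]
tip seen [561.82630402 -54.74277163 189.5       ]
[-4.5  0.3 64.5] [ -1.7   1.6 216.2]
```

```bash
python3 -m jog '[[[-0.03,0.02,0.3],0],[[0,0,0.4],0],[[0,0,0.4],0],[[0,0,0.1],0],[[0,0,0],0],[[0,0,0],0],[[0,0,0.08],0],[[0,0,0.08],0],[[0,0,0],0]]' 10 25;python3 -m jog '[[[0,0,0.06],0],[[0,0,0],0]]' 10 25; python3 -m jog '[[[0,0,0.06],0],[[0,0,0],0]]' 10 25
python3 - <<'E'
from h import *
im,d=grab('side'); a=im[130:260,240:370]
im2,d=grab('wrist'); b=im2[100:230,255:385]
save(np.hstack([a,b]),'c5.png',None,3)
E
```

```text
time_s: 9.25
ee_pos: [565.8, -55.1, 272.7]
ee_rot: [0.31, -3.125, -0.0]
ft_force: [-0.9, 0.2, -1.9]
opening: 22.4
grip_force: 58.9
time_s: 9.5
ee_pos: [565.9, -55.1, 269.9]
ee_rot: [0.31, -3.126, -0.0]
ft_force: [-1.2, -0.8, -2.8]
opening: 23.0
grip_force: 58.9
time_s: 9.75
ee_pos: [565.9, -55.0, 266.9]
ee_rot: [0.31, -3.126, -0.0]
ft_force: [-2.5, -0.1, -2.8]
opening: 22.7
grip_force: 58.9
```

View pics/c5.png

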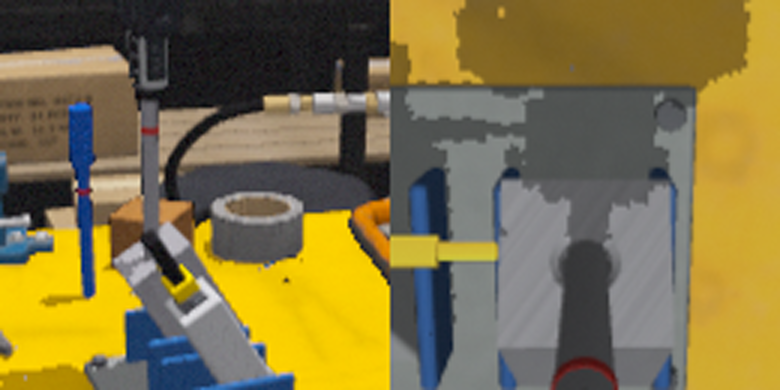

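```bash
python3 -m jog '[[[0.15,0,0.02],0],[[0.15,0,0.02],0],[[0,0,0],0]]' 12 25;  python3 -m jog '[[[0.15,0,0.03],0],[[0.15,0,0.04],0],[[0.14,0,0.04],0],[[0.14,0,0.05],0],[[0,0,0],0]]' 12 25
python3 - <<'E'
from h import *
im,d=grab('side'); save(im,'c6.png',(240,100,390,260),4)
E
```

```text
time_s: 10.22
ee_pos: [551.2, -57.9, 265.9]
ee_rot: [-0.31, 3.125, 0.0]
ft_force: [2.8, 1.8, 1.4]
opening: 22.4
grip_force: 59.1
time_s: 10.85
ee_pos: [522.4, -63.8, 257.1]
ee_rot: [0.31, -3.126, -0.0]
ft_force: [2.0, 1.6, -0.5]
opening: 22.9
grip_force: 59.9
```

View pics/c6.png

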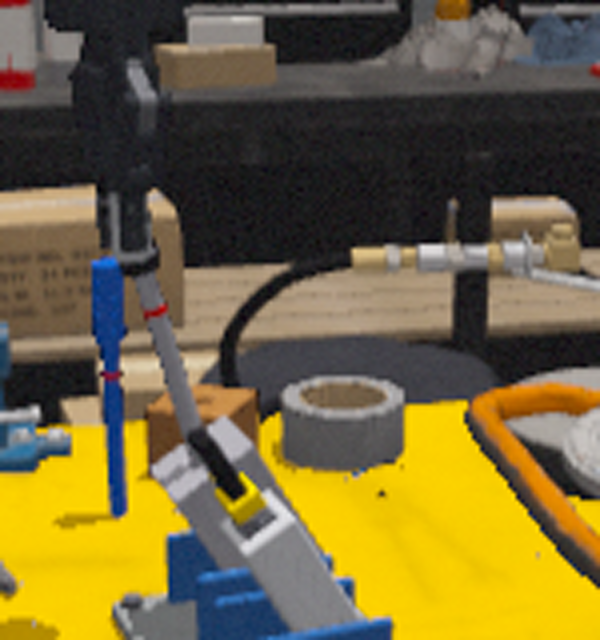

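```bash
python3 -m jog '[[[0.14,0,0.06],0],[[0.14,0,0.06],0],[[0.14,0,0.07],0],[[0.14,0,0.08],0],[[0.13,0,0.08],0],[[0.13,0,0.09],0],[[0,0,0],0],[[0,0,0],0]]' 12 25
python3 -m jog '[[[-0.05,0,0.087],0],[[-0.05,0,0.087],0],[[-0.05,0,0.087],0],[[0,0,0],0]]' 12 25
python3 -m jog '[[[-0.05,0,0.087],0],[[-0.05,0,0.087],0],[[-0.05,0,0.087],0],[[0,0,0],0]]' 12 25
```

```text
time_s: 11.9
ee_pos: [482.6, -71.7, 235.1]
ee_rot: [0.31, -3.126, -0.0]
ft_force: [1.7, 1.3, -1.5]
opening: 22.8
grip_force: 61.3
time_s: 12.4
ee_pos: [490.2, -70.2, 221.7]
ee_rot: [0.31, -3.126, -0.0]
ft_force: [1.4, 1.2, -2.2]
opening: 22.8
grip_force: 61.2
time_s: 12.9
ee_pos: [497.5, -68.7, 208.7]
ee_rot: [0.31, -3.126, -0.0]
ft_force: [1.9, 1.7, -2.1]
opening: 23.0
grip_force: 61.2
```

```bash
python3 -m jog '[[[-0.1,0,0.04],0],[[-0.1,0,0.04],0],[[-0.1,0,0.087],0],[[-0.05,0,0.087],0],[[0,0,0],0]]' 12 25
python3 -m jog '[[[-0.05,0,0.087],0],[[-0.05,0,0.087],0],[[0,0,0],0]]' 12 25
python3 -m jog '[[[-0.05,0,0.087],0],[[-0.05,0,0.087],0],[[0,0,0],0]]' 12 25
```

```text
time_s: 13.52
ee_pos: [514.4, -65.2, 195.8]
ee_rot: [0.31, -3.125, -0.001]
ft_force: [-1.8, 0.1, -4.0]
opening: 22.5
grip_force: 60.8
time_s: 13.9
ee_pos: [519.3, -64.3, 187.2]
ee_rot: [0.31, -3.125, -0.0]
ft_force: [-3.3, 0.6, -5.2]
opening: 22.6
grip_force: 60.7
time_s: 14.28
ee_pos: [525.0, -63.4, 181.6]
ee_rot: [-0.31, 3.123, -0.001]
ft_force: [-12.9, 1.9, 19.3]
opening: 22.7
grip_force: 63.8
```

```bash
python3 -m jog '[[[0,0,-0.03],0],[[0,0,0],0],[[0,0,0],0],[[0,0,0],0],[[0,0,0],0]]' 60 25
python3 -m jog '[[[0.05,0,-0.3],0],[[0.2,0,-0.6],0],[[0.2,0,-0.6],0],[[0.2,0,-0.6],0],[[0,0,0],0],[[0,0,0],0]]' 60 25
python3 - <<'E'
from h import *
J=np.deg2rad(11.4); X=np.array([np.cos(J),np.sin(J),0]);Y=np.array([-X[1],X[0],0]);Z=-.5*X+[0,0,.866]; N=np.cross(Y,Z)
B=np.array([566,-53.6,125.])
def pl(n,u,v):
    c,r=ray(n,u,v); P=c+r*((B-c)@N)/(r@N); return np.array([(P-B)@Y,(P-B)@Z])
for n in ['wrist','side','scene']:
    im,d=grab(n); h=cv2.cvtColor(im,cv2.COLOR_RGB2HSV); H,S,V=h[...,0].astype(int),h[...,1],h[...,2]
    red=((H<8)|(H>172))&(S>120)&(V>50); yel=(H>22)&(H<34)&(S>140)&(V>60)
    for nm,m,lim in [('red',red,(-12,12,0,90)),('yel',yel,(-60,-22,-10,40))]:
        out=[]
        for v,u in zip(*np.nonzero(m)):
            q=pl(n,u,v)
            if lim[0]<q[0]<lim[1] and lim[2]<q[1]<lim[3]: out.append((u,v,*q))
        o=np.array(out)
        if len(o): print(n,nm,len(o),'med',np.median(o,0).round(1),'min',o.min(0).round(1),'max',o.max(0).round(1))
    print(n,'bore px',proj(n,[B,B+40*Z]).round(1).tolist())
E
```

```text
time_s: 14.9
ee_pos: [524.4, -63.4, 180.5]
ee_rot: [0.31, -3.126, -0.0]
ft_force: [-0.3, -0.5, -1.0]
opening: 59.7
grip_force: 0.0
time_s: 15.65
ee_pos: [492.4, -69.7, 285.5]
ee_rot: [0.31, -3.126, -0.0]
ft_force: [-0.1, -0.0, -1.1]
opening: 60.3
grip_force: 0.0Traceback (most recent call last):
  File "<stdin>", line 12, in <module>
  File "<stdin>", line 5, in pl
  File "h.py", line 13, in ray
    m,R,t=pose(n); K=np.array(m['mtx']); k=m['k1']
          ~~~~^^^
  File "h.py", line 8, in pose
    m=cams.camera_model(n)
ValueError: time passes only in moves, steps and waits
```

```bash
cat > m.py <<'E'
from h import *
J=np.deg2rad(11.4); X=np.array([np.cos(J),np.sin(J),0]);Y=np.array([-X[1],X[0],0]);Z=-.5*X+np.array([0,0,.866]); N=np.cross(Y,Z)
B=np.array([566,-53.6,125.])
def pm(n):  # (y,z) in bore plane for every pixel
    m,R,t=pose(n); v,u=np.mgrid[:400,:640]
    x=cv2.undistortPoints(np.stack([u,v],-1).reshape(-1,1,2).astype(float),np.array(m['mtx']),np.array([m['k1'],0,0,0,0.])).reshape(-1,2)
    r=np.c_[x,np.ones(len(x))]@R; c=-R.T@t; P=c+r*(((B-c)@N)/(r@N))[:,None]-B
    return np.stack([P@Y,P@Z],-1).reshape(400,640,2)
def run(names=('wrist','side','scene'),new=True):
  for n in names:
    if new: grab(n)
    im=np.load('/tmp/%s.npz'%n)['im']
    q=pm(n); h=cv2.cvtColor(im,cv2.COLOR_RGB2HSV); H,S,V=h[...,0].astype(int),h[...,1],h[...,2]
    red=((H<8)|(H>172))&(S>120)&(V>40); yel=(H>20)&(H<36)&(S>140)&(V>50)
    for nm,m,l in [('red',red,(-15,15,5,90)),('yel',yel,(-60,-25,-10,90))]:
        k=m&(q[...,0]>l[0])&(q[...,0]<l[1])&(q[...,1]>l[2])&(q[...,1]<l[3]); v,u=np.nonzero(k)
        if len(v)<2: print(n,nm,'none'); continue
        o=np.c_[u,v,q[k]]; print(n,nm,len(o),'med',np.median(o,0).round(1),'min',o.min(0).round(1),'max',o.max(0).round(1))
        if nm=='yel' or n!='wrist': continue
        for c in np.unique(u)[::2]: print('  col',c,'rows',v[u==c].min(),v[u==c].max(),'z',q[v[u==c].min(),c,1].round(1),q[v[u==c].max(),c,1].round(1))
E
python3 - <<'E'
from m import *
run()
n='wrist';im=np.load('/tmp/wrist.npz')['im']
p=proj(n,[B,B+10*Z-28*Y,B+10*Z-40*Y]).round(1); print(p.tolist())
u,v=p[2].round().astype(int); print(im[v-14:v+15:2,u].tolist())
E
```

```text
wrist red none
wrist yel 214 med [273.5 245.  -45.4  51.1] min [250.  242.  -60.    2.8] max [293.  248.  -25.4  87.7]
side red 2 med [283.5 204.5   3.3  28.5] min [283.  204.   -2.2  27.8] max [284.  205.    8.7  29.2]
side yel none
scene red 5 med [296.  207.    4.7  18.1] min [ 2.95e+02  2.05e+02 -2.00e-01  9.50e+00] max [296.  208.   11.5  30.6]
scene yel 98 med [307.  202.  -44.   65.1] min [297.  196.  -59.9  -5.6] max [317.  218.  -25.   89.7]
[[319.9, 248.1], [294.8, 247.6], [284.0, 247.6]]
[[114, 118, 115], [115, 119, 117], [114, 119, 117], [114, 118, 117], [113, 117, 116], [166, 144, 43], [188, 172, 52], [179, 171, 64], [114, 119, 118], [115, 119, 117], [113, 117, 115], [112, 117, 114], [114, 117, 115], [113, 117, 115], [115, 118, 116]]
```

```bash
python3 - <<'E'
from m import *
s=robot.sense(); print(s['joint_pos'].round(3), s['ee_pos'])
# side view: planes perpendicular to Y
im=np.load('/tmp/side.npz')['im']; m,R,t=pose('side')
def sp(u,v,y):
    c,r=ray('side',u,v); o=B+y*Y; P=c+r*((o-c)@Y)/(r@Y)-B; return (P@np.cross(Y,Z)).round(1),(P@Z).round(1)
print('ring',sp(283.5,204.5,0))
print(proj('side',[B+31.5*Z,B+10*Z-28*Y,B+57*Z-95*Y]).round(1).tolist())
E
```

```text
[-0.214  0.144  1.586 -0.     1.413 -1.983] [492.43242476 -69.67990949 284.86765432]
ring (np.float64(-0.2), np.float64(30.0))
[[283.3, 204.0], [291.2, 214.5], [289.9, 209.2]]
```

```bash
python3 -m jog '[[[0,0,-0.2],10],[[0,0,-0.2],10],[[0,0,-0.2],10],[[0,0,0],10],[[0,0,0],10],[[0,0,0],10],[[0,0,0],10],[[0,0,0],10],[[0,0,0],10]]' 60
python3 -m jog '[[[0,0,0],10],[[0,0,0],10],[[0,0,0],10],[[0,0,0],10],[[0,0,0],10],[[0,0,0],10],[[0,0,0],10],[[0,0,0],10],[[0,0,0],10],[[0,0,0],0]]' 60
python3 - <<'E'
from m import *
s=robot.sense(); Rt=Ro.from_rotvec(s['ee_rot']).as_matrix(); print(Rt.round(3).tolist(), s['joint_pos'].round(2))
for q in (0,3): 
    F=B-95*Y+(40+q)*Z; print('fin',F,'tool delta', (Rt.T@(F-s['ee_pos'])).round(1))
run(['wrist'])
E
```

```text
time_s: 16.98
ee_pos: [492.5, -69.7, 315.1]
ee_rot: [-1.998, -2.423, 0.001]
ft_force: [-0.2, -0.1, -0.1]
opening: 59.8
grip_force: 0.0
time_s: 18.23
ee_pos: [492.5, -69.7, 315.1]
ee_rot: [-3.126, -0.312, 0.001]
ft_force: [0.8, 0.5, 0.5]
opening: 59.9
grip_force: 0.0
[[0.98, 0.198, -0.001], [0.198, -0.98, 0.0], [-0.001, -0.0, -1.0]] [-0.21  0.13  1.53  0.    1.48  1.16]
fin [ 565.17202384 -150.6789084   159.64      ] tool delta [ 55.4  93.8 155.4]
fin [ 563.70161708 -150.97539441  162.238     ] tool delta [ 53.9  93.8 152.8]
wrist red 51 med [318.  129.   -0.4  35. ] min [311.  127.   -7.4  31.5] max [325.  136.    6.5  47. ]
  col 311 rows 133 136 z 41.9 47.0
  col 313 rows 128 131 z 33.2 38.5
  col 315 rows 127 130 z 31.5 36.8
  col 317 rows 127 129 z 31.5 35.0
  col 319 rows 127 129 z 31.5 35.0
  col 321 rows 127 130 z 31.5 36.8
  col 323 rows 128 131 z 33.3 38.5
  col 325 rows 132 134 z 40.3 43.7
wrist yel 907 med [364.  153.  -44.1  73.6] min [345.  115.  -60.    9.2] max [385.  164.  -25.   89.2]
```

```bash
python3 -m jog '[[[0.3,0.47,0],0],[[0.3,0.5,0],0],[[0.25,0.5,0],0],[[0.15,0.4,0.4],0],[[0,0,0.7],0],[[0,0,0.7],0],[[0,0,0.4],0],[[0,0,0],0],[[0,0,0],0]]' 60
python3 - <<'E'
from m import *
s=robot.sense(); print(s['ee_pos'])
run(['wrist'])
z=np.load('/tmp/wrist.npz');im,d=z['im'],z['d']
m,R,t=pose('wrist')
# world cloud near fin: dark pixels, jig coords
v,u=np.mgrid[:400,:640]
x=cv2.undistortPoints(np.stack([u,v],-1).reshape(-1,1,2).astype(float),np.array(m['mtx']),np.array([m['k1'],0,0,0,0.])).reshape(-1,2)
P=(np.c_[x,np.ones(len(x))]*d.reshape(-1,1)-t)@R-B
q=np.c_[P@N,P@Y,P@Z]; g=im.reshape(-1,3).max(1)<70
k=g&(d.ravel()>0)&(abs(q[:,0])<15)&(q[:,1]<-70)&(q[:,1]>-120)&(q[:,2]>25)&(q[:,2]<80)
print('fin',k.sum(),np.percentile(q[k],[2,50,98],0).round(1).tolist())
h=cv2.cvtColor(im,cv2.COLOR_RGB2HSV).reshape(-1,3); k=(h[:,0]>20)&(h[:,0]<36)&(h[:,1]>140)&(abs(q[:,0])<25)&(q[:,1]<-20)&(q[:,1]>-70)&(q[:,2]>0)&(q[:,2]<40)
print('needle',k.sum(),np.percentile(q[k],[2,50,98],0).round(1).tolist())
k=((h[:,0]<8)|(h[:,0]>172))&(h[:,1]>120)&(abs(q[:,1])<15)&(abs(q[:,0])<20)&(q[:,2]>10)&(q[:,2]<70)
print('ring',k.sum(),np.percentile(q[k],[2,50,98],0).round(1).tolist())
E
```

```text
time_s: 19.4
ee_pos: [560.3, -151.7, 206.6]
ee_rot: [3.125, 0.313, 0.002]
ft_force: [-0.2, -0.5, 0.6]
opening: 59.6
grip_force: 0.0
[ 560.25173261 -151.72743152  206.62391349]
wrist red 145 med [189.  213.   -3.2  35.3] min [176.  209.  -11.2  31.5] max [198.  222.    5.   43.4]
  col 176 rows 216 218 z 38.0 39.8
  col 178 rows 212 215 z 34.3 37.1
  col 180 rows 210 214 z 32.4 36.2
  col 182 rows 209 214 z 31.5 36.2
  col 184 rows 209 214 z 31.5 36.2
  col 186 rows 209 214 z 31.5 36.2
  col 188 rows 209 215 z 31.5 37.1
  col 190 rows 210 216 z 32.5 38.0
  col 192 rows 210 216 z 32.5 38.0
  col 194 rows 211 218 z 33.4 39.8
  col 196 rows 212 221 z 34.3 42.5
  col 198 rows 214 219 z 36.2 40.7
wrist yel 3603 med [238.  231.  -39.9  51.1] min [199.  188.  -60.   10.4] max [272.  285.  -25.   89.9]
fin 1609 [[-4.2, -106.4, 26.2], [4.3, -95.1, 51.2], [5.6, -83.8, 62.7]]
needle 551 [[-5.6, -69.4, 13.9], [0.8, -54.0, 17.2], [4.3, -29.9, 18.6]]
ring 144 [[-5.8, -8.1, 32.7], [0.8, -4.0, 36.0], [2.7, 5.1, 38.3]]
```

```bash
python3 -m jog '[[[0,0,0.3],0],[[0,0,0.3],0],[[0,0,0.2],0],[[0,0,0.1],0],[[0,0,0.09],0],[[0,0,0],0]]' 60
python3 -m jog '[[[0,0,0],0],[[0,0,0],0],[[0,0,0],0],[[0,0,0],0],[[0,0,0],0]]' 10 40
```

```text
time_s: 20.2
ee_pos: [559.9, -151.6, 156.0]
ee_rot: [-3.126, -0.31, 0.0]
ft_force: [-0.5, 0.3, -0.3]
opening: 60.2
grip_force: 0.0
time_s: 20.82
ee_pos: [560.1, -151.9, 156.4]
ee_rot: [3.126, 0.31, 0.001]
ft_force: [1.4, -3.5, 2.1]
opening: 23.0
grip_force: 41.6
```

```bash
python3 -m jog '[[[-0.02,0,-0.035],0],[[-0.04,0,-0.069],0],[[-0.04,0,-0.069],0],[[-0.04,0,-0.069],0],[[-0.04,0,-0.069],0],[[-0.02,0,-0.035],0],[[0,0,0],0],[[0,0,0],0]]' 10
cat > c.py <<'E'
from m import *
def cloud():
    s=robot.sense(); print(s['ee_pos'].round(1)); grab('wrist')
    z=np.load('/tmp/wrist.npz');im,d=z['im'],z['d']; m,R,t=pose('wrist'); v,u=np.mgrid[:400,:640]
    x=cv2.undistortPoints(np.stack([u,v],-1).reshape(-1,1,2).astype(float),np.array(m['mtx']),np.array([m['k1'],0,0,0,0.])).reshape(-1,2)
    P=(np.c_[x,np.ones(len(x))]*d.reshape(-1,1)-t)@R-B; q=np.c_[P@N,P@Y,P@Z]
    h=cv2.cvtColor(im,cv2.COLOR_RGB2HSV).reshape(-1,3)
    k=(h[:,0]>20)&(h[:,0]<36)&(h[:,1]>140)&(abs(q[:,0])<25)&(q[:,1]<-24)&(q[:,1]>-42)&(q[:,2]>0)&(q[:,2]<90)
    print('needle',k.sum(),np.percentile(q[k],[5,50,95],0).round(1).tolist() if k.any() else '')
    k=((h[:,0]<8)|(h[:,0]>172))&(h[:,1]>120)&(abs(q[:,1])<15)&(abs(q[:,0])<20)&(q[:,2]>10)&(q[:,2]<70)
    print('ring',k.sum(),np.percentile(q[k],[5,50,95],0).round(1).tolist() if k.any() else '')
E
python3 -c "
from c import *; cloud()"
```

```text
time_s: 21.82
ee_pos: [550.4, -153.8, 173.6]
ee_rot: [3.126, 0.31, 0.001]
ft_force: [4.0, -4.8, 1.5]
opening: 23.4
grip_force: 41.4
[ 550.4 -153.8  173.6]
needle 206 [[-3.5, -41.4, 34.6], [0.4, -35.5, 36.1], [2.3, -29.4, 36.9]]
ring 216 [[-5.2, -7.9, 33.1], [0.8, -4.1, 35.8], [2.5, 3.6, 37.9]]
```

```bash
python3 -m jog '[[[0,0,0],0],[[0,0,0],0],[[0,0,0],0],[[0,0,0],0]]' 60
python3 -m jog '[[[0,0,-0.3],0],[[0,0,-0.5],0],[[0,0,-0.2],0],[[0,0,0],0],[[0,0,0],0]]' 60
python3 -c "
from c import *; cloud(); run(['wrist'],False)
print(proj('wrist',[B+35.5*Z,B+35.5*Z-3.7*N,B+35.5*Z-28*Y]).round(1).tolist())
grab('side'); im=np.load('/tmp/side.npz')['im']; p=proj('side',[B+35.5*Z-3.7*N,B+35.5*Z-28*Y]); print(p.round(1).tolist())
u,v=p[0].round().astype(int); 
for r in range(v-6,v+9): print(r,[tuple(int(c) for c in im[r,k]) for k in range(u-5,u+9,2)])
"
```

```text
time_s: 22.38
ee_pos: [550.0, -153.5, 173.3]
ee_rot: [-3.126, -0.31, 0.0]
ft_force: [-0.4, -0.1, -0.5]
opening: 60.0
grip_force: 0.0
time_s: 23.0
ee_pos: [549.8, -153.5, 222.6]
ee_rot: [-3.126, -0.31, 0.002]
ft_force: [-0.4, -0.1, -0.2]
opening: 60.3
grip_force: 0.0
[ 549.8 -153.5  222.6]
needle 124 [[-2.9, -41.3, 34.3], [0.6, -35.1, 36.3], [2.2, -29.1, 37.1]]
ring 119 [[-5.4, -7.8, 33.2], [0.7, -3.8, 35.8], [2.4, 4.3, 38.2]]
wrist red 119 med [197.  193.   -3.2  35.8] min [185.  189.  -11.3  31.6] max [205.  202.    4.9  45. ]
  col 185 rows 194 196 z 36.9 38.9
  col 187 rows 191 194 z 33.7 36.9
  col 189 rows 189 193 z 31.6 35.8
  col 191 rows 189 193 z 31.6 35.8
  col 193 rows 189 193 z 31.6 35.8
  col 195 rows 189 193 z 31.6 35.8
  col 197 rows 189 194 z 31.7 36.9
  col 199 rows 190 195 z 32.7 37.9
  col 201 rows 191 197 z 33.8 40.0
  col 203 rows 192 199 z 34.8 42.0
  col 205 rows 194 198 z 36.9 41.0
wrist yel 3299 med [242.  222.  -42.   63.5] min [208.  187.  -60.   29.7] max [273.  255.  -25.   89.7]
[[192.2, 192.7], [193.8, 196.1], [229.7, 192.6]]
[[281.2, 203.7], [285.8, 20
[... 950 characters left out ...]
2, 22), (96, 92, 99), (17, 22, 23), (28, 27, 28)]
207 [(179, 136, 0), (93, 61, 35), (151, 29, 21), (118, 52, 49), (110, 108, 113), (23, 19, 25), (23, 21, 25)]
208 [(182, 140, 1), (95, 67, 36), (104, 55, 36), (106, 85, 89), (104, 105, 107), (39, 39, 42), (28, 27, 26)]
209 [(183, 141, 22), (97, 64, 36), (98, 66, 46), (93, 92, 95), (101, 101, 103), (84, 84, 89), (22, 25, 18)]
210 [(184, 142, 3), (95, 63, 37), (90, 61, 36), (91, 78, 77), (97, 96, 101), (104, 100, 109), (22, 19, 28)]
211 [(209, 166, 0), (93, 60, 34), (93, 63, 33), (92, 68, 51), (93, 94, 96), (103, 104, 108), (42, 42, 48)]
212 [(218, 176, 0), (96, 65, 35), (95, 64, 32), (95, 64, 42), (127, 123, 128), (100, 96, 103), (109, 98, 57)]
```

```bash
python3 -c "
from c import *
T=B+(35.7+47)*Z-95*Y
print('fin top corners',proj('side',[T+a*6*N+b*12*Y for a in(-1,1) for b in (-1,1)]).round(1).tolist())
print('fin bottom', proj('side',[T-41*Z+a*6*N-12*Y for a in(-1,1)]).round(1).tolist())
# prediction for rod handle/ shaft: red blob in side
im=np.load('/tmp/side.npz')['im']; g=im.max(2)<60
for r in range(182,216): print(r,''.join('#' if g[r,k] else ('r' if im[r,k,0]>1.6*im[r,k,1]+20 and im[r,k,0]<190 and im[r,k,1]<70 else ('y' if im[r,k,0]>150 and im[r,k,2]<50 else '.')) for k in range(266,304)))
"
```

```text
fin top corners [[283.2, 203.7], [280.0, 200.1], [287.8, 200.4], [284.5, 196.9]]
fin bottom [[292.9, 217.9], [297.4, 214.6]]
182 #..#.........####......########.##....
183 #.###..................########.##....
184 #####...............#..########.##....
185 #####...............#..########.#.....
186 ####..#.............#..########.#.....
187 ####.###............#..########.#.....
188 #..#####................######..#.....
189 #..#####........................#.....
190 #######..#.....................##.....
191 ######..##....................###.....
192 #####..####..................####.....
193 r##.######...................#####....
194 r.#######..##................#####....
195 ..#######..##................#####....
196 ...####.#####.................####....
197 ........#####.........................
198 .....#######..........................
199 .....######...........................
200 ......##..............................
201 ..................###.................
202 .................#####................
203 .................######...............
204 .................#######..............
205 .....yyyyyy.....rr#######.............
206 .....yyyyyy...rrrr.######.............
207 .....yyyyyy...rrr...######............
208 .....yyyyyy.........######............
209 .....yyyyyy..........######...........
210 .....yyyyyy...........#####...........
211 .....yyyyyy...........######..........
212 y....yyyyyy............######.........
213 y....yyyyyy.............#####.yy......
214 y.....yyyyy.............######.yy.....
215 y.....yyyyy..............#####.yyy....
```

```bash
python3 -m jog '[[[0,0,-0.5],0],[[0,0,-0.7],0],[[0,0,-0.5],0],[[0,0,0],0],[[0,0,0],0],[[0,0,0],0]]' 60
python3 -c "
from c import *; cloud(); print(robot.job_done())"
```

```text
time_s: 23.85
ee_pos: [549.8, -153.5, 307.0]
ee_rot: [-3.125, -0.31, 0.003]
ft_force: [0.5, -0.3, -1.0]
opening: 60.2
grip_force: 0.0
[ 549.8 -153.5  307. ]
needle 76 [[-3.4, -41.1, 34.6], [0.1, -35.5, 36.5], [1.8, -29.5, 37.3]]
ring 59 [[-5.2, -7.6, 33.1], [0.7, -2.9, 35.6], [2.3, 4.3, 38.3]]
the job is handed in; nothing more can be done
None
```

The job is handed in at about 24 s, with no verdict shown. The rod stopped on firm contact about 80 mm down the bore and was let go. The last wrist depth reading put the needle within about 1 mm of the ring's middle; the side camera read the ring some 5 mm lower, which I put down to calibration. The gripper is clear, and it went near neither the tape measure nor the bottle.

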